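Cure a painted glass plaque on the sloped lamp window

TASK

Swing the clamp lever on the oak block well open, about a quarter turn, then lift the painted plaque out by its handle. Lay its flat underside flush on the sloped lit window of the curing lamp, inside the lit field and square to it, and finish while still gripping the handle and holding the plaque pressed lightly but firmly (about 8 N) against the window. Leave the lever open and do not disturb the other things on the table.

Things in the scene. Friction and masses are not known exactly. Their poses are not given: they have to be found in the camera images.
- block: fixed oak socket block, 170 mm (its x, from -75 to +95) x 110 mm (its y), 22 mm tall; origin at the centre of the underside, straight below the centre of the pocket. The pocket is 74 x 54 mm (x, y), its floor 22 mm and its low black rim 27 mm above the table; the rim is 7 mm wide.
- lever (a joint): flat aluminium clamp lever that swings level about an upright pivot. 0 = shut: along the block's x over the plaque, 17 mm to the +y side of the handle, knob at the block's -x end (starts 0 to 0.25). Opens clockwise seen from above, knob towards the block's +y, then +x; at 1.57 it points to the block's +y and the plaque is free; stop at 1.9. Stays where left; 1 N at the knob moves it.
- lever_hinge (a point): point on the lever's upright pivot axis, 34 mm above the table (underside of the lever, which is 7 mm thick there, 10 mm wide); in the block's frame at x +60, y +17 mm
- lever_knob (a point): top centre of the red upright knob at the free end of the lever: round, 12 mm in diameter, top 76 mm above the table, standing 35 mm above the lever; 104 mm from the pivot axis
- carrier: loose plaque, 100 to 185 g: dark wooden frame 70 (x) x 50 (y) x 8 mm with painted glass, flat underside, lying flat in the pocket, with a pale wooden handle standing in its middle: 30 mm along x, 14 mm along y, from 8 to 56 mm above the underside. Origin at the centre of the underside, z up the handle.
- lamp: fixed white curing lamp, 150 (x) x 140 (y) mm, body 46 mm tall, two cheeks up to 83 mm at its -x side; origin at the centre of the underside. Carries the window slab.
- window (a point): centre of the lamp's sloped window; z is the face's outward normal, y level, x up the slope. Flat grey slab 124 (x) x 108 (y) mm with a flush lit violet field 94 x 74 mm in its middle. Lower edge 74 mm above the table, at the lamp's -x side; slope 0.2 to 0.55 rad from level, differing each time; stiff, does not give under 40 N. No ledge.
- ink_dish: bystander: white ceramic ink dish, 72 mm wide, 26 mm tall; origin at the centre of the underside
- rinse_cup: bystander: blue ceramic cup, 68 mm wide, 75 mm tall; origin at the centre of the underside
- varnish: bystander: amber bottle with white cap, 44 mm wide, 90 mm tall; origin at the centre of the underside
- souvenir: bystander: glass ball on a dark wooden stand, 52 mm wide, 80 mm tall; origin at the centre of the underside
- stamp: bystander: small marble seal, 26 x 26 mm, 69 mm tall; origin at the centre of the underside
Things that resemble listed ones, but are neither listed nor needed, are in the scene too. What is shaped like the carrier but pink or purple is not meant.

How it is judged:
By the outcome, as a careful person would: the job done as asked, in the order asked, and still so for the second after the job is handed in, while the arm keeps its last pose, push and grip.
It also fails if it takes over 54 s, if anything falls off the work surface, if the arm or the gripper's body presses on something with over 40 N, if the wrist force passes 120 N, or if a joint passes its speed limit or range.

ROBOT

A 6-joint arm with a two-finger parallel gripper is mounted at the origin on the work surface. World frame = base frame: x ahead of the robot, y to its left, z up, the work surface at z = 0. Lengths are in mm, angles in rad, forces in N, time in s.
With the tool pointing down it reaches from about 400 to 925 mm from the base axis. Payload 12.5 kg.
Tool frame: the origin (TCP) lies midway between the tips of the shut fingers; the grasp point (between the pads) lies 19 mm behind it (env.pinch_z is the z of the grasp point in the tool frame, in mm); z points along the fingers, y is the line along which they close (so a half turn about z gives the same grasp; the last joint's range is limited). The gripper opens to 95 mm and grips with 3 to 60 N. Pads are 20 mm wide; open, the fingers measure 119 mm over their backs; the gripper's body (75 mm by 180 mm) begins 59 mm behind the grasp point.
Start: joints at [1.211, 0.491, 1.559, -0, 1.092, -0.106], TCP at [156.91, 605.004, 184.461] pointing down, gripper open.
Joint ranges: [-3.1, 3.1], [-0.84, 2.19], [0.05, 2.79], [-1.13, 4.28], [0.06, 2.93], [-2.69, 2.69]. Speed limits (rad/s): [2.22, 2.22, 2.79, 3.14, 3.14, 3.14].

INTERFACE

Orientations are given as [roll, pitch, yaw] about the fixed x, y, z axes, in that order (R = Rz(yaw) Ry(pitch) Rx(roll)).
In Python, from cell import env, eyes gives the robot as it stands.
- The arm moves only by the shell command python3 -m inch 'ROWS'. ROWS is JSON, a list of rows, each a list of 3 entries, a list of its own where there are three numbers: the shift along the tool's x, y, z in units of 60 mm (1.0 is 60 mm), then the turn about the tool's z in units of 5 degrees (1.0 is 5 degrees), then the closure, from -1 (fully open) to 1 (shut). In form: [[[tx, ty, tz], turn, claw], ...]. A call has exactly 10 rows; each row shifts and turns the commanded pose from where the row before left it, along the tool's axes as they then stand; what a row does not reach is not made up. A row lasts 1/8 s, in which the tool goes at most 62.5 mm and 10.7 degrees, less where a joint would pass 70% of its speed; a pose out of reach is approached as far as the arm can. A call is refused whole if a number of a shift passes 1 or a number of a turn 1, either way. A call with a gripper value outside its range is refused whole. The fingers move at their own pace and stop on an object; the grip force is fixed at half the most. Time passes only in rows, so rows that do not move let the fingers close, or fill a call up. It gives the time, the measured TCP pose, the force, the opening and the grip force at its end, in the units of the state.
- env.state(): the state, without advancing time (a new reading comes with each control period).
- eyes.read_camera(name): name is "scene" or "top"; returns a dict with "pixels" (420x560x3 uint8, red, green, blue), "fx", "fy", "cx", "cy" (pixels), "extrinsics" (4x4, takes a point from world to camera coordinates). Camera axes: x right, y down, z forward; pixel columns grow to the right and rows downward; lengths in mm; the calibration is good to about 2 mm. A picture is of the moment at which its call begins. There is no depth.
- env.job_done(): hands the job in; it is judged then, once.
Trained networks look in a picture, given as the dict that the camera call returned (one of the last four; its "shot" number tells which), for a name from the list of things; names that differ only in an ending like _2 or _b are one class to them, and where a whole thing is asked for, a point or a joint stands for the part that bears it (a point fixed in the world has none). Each returns a list of dicts, best first, with "score" (0 to 1); they miss things now and then, are a little off and sometimes report something else, mostly with a low value. They report only what shows in the picture. A call takes as long as a camera call. They do not tell look-alikes from the thing itself.
- eyes.boxes_of(name, picture): "centre" ([row, column] in pixels, amid what is visible of it).
- eyes.cut_out(name, picture): "mask" (420x560 bool, what is visible of it) and "centre" ([row, column] in pixels, amid what is visible of it).
- eyes.spot_point(name, picture): "centre" ([row, column] in pixels: a listed point, or the origin of a listed thing).
The state is a dict: "t": time; "joints": joint angles; "qvel": joint speeds; "tau": joint torques, N m; "eef_pos": TCP position; "tcp_rot": TCP orientation; "ft_force": force on the tool from outside, world axes, zero at the start; "moment": the same for the moment, N m; "opening": opening from 0.0 (shut) to 1.0 (fully open); "grip_force": force on a finger pad.
Only numpy, scipy, OpenCV 4.12 (cv2) and the standard library are available. Lean on these libraries where they do the work, as an engineer would, in place of code of your own. Each camera call takes 0.05 s, during which the arm holds its last target. There are 200 camera calls.

## Working session

There is one attempt and no reset: what is moved stays moved. The work goes in short steps, Python scripts to look and compute and a shell command to move; the robot and the scene stay as the last step left them, time stands still between calls to the robot, and variables do not carry over. Pictures are saved under pics/ and viewed, at most 10 in all, crops included, and the job is handed in when it is done.

```bash
ls; mkdir -p pics; cat > h.py <<'E'
import numpy as np, cv2
from cell import env, eyes
def proj(p,c):
    q=c["extrinsics"]@np.r_[p,1]; return np.array([c["fy"]*q[1]/q[2]+c["cy"],c["fx"]*q[0]/q[2]+c["cx"]])
def ray(rc,c):
    E=np.array(c["extrinsics"]);R=E[:3,:3];o=-R.T@E[:3,3]
    d=R.T@np.array([(rc[1]-c["cx"])/c["fx"],(rc[0]-c["cy"])/c["fy"],1]);return o,d/np.linalg.norm(d)
def onz(rc,c,z):
    o,d=ray(rc,c);return o+d*(z-o[2])/d[2]
def tri(a,ca,b,cb):
    o1,d1=ray(a,ca);o2,d2=ray(b,cb)
    s=np.linalg.lstsq(np.c_[d1,-d2],o2-o1,rcond=None)[0]
    p,q=o1+d1*s[0],o2+d2*s[1];return (p+q)/2,np.linalg.norm(p-q)
E
python3 - <<'E'
from h import *
cs={n:eyes.read_camera(n) for n in("scene","top")}
for n,c in cs.items():
    cv2.imwrite(f"pics/{n}0.png",c["pixels"][:,:,::-1]); print(n,c["fx"],np.round(ray((210,280),c),3).tolist())
    for k in "block lever lever_hinge lever_knob carrier lamp window ink_dish rinse_cup varnish souvenir stamp".split():
        r=eyes.spot_point(k,c); print(k,[(np.round(x["centre"]).tolist(),round(x["score"],2)) for x in r[:4]])
print(env.state())
E
```

```text
pics
scene 400.66263871405937 [[1203.724, 133.488, 829.433], [-0.654, -0.091, -0.751]]
block [([236.0, 344.0], 0.64), ([164.0, 143.0], 0.44)]Traceback (most recent call last):
  File "<stdin>", line 6, in <module>
ValueError: it knows: block, carrier, ink_dish, lamp, lever_hinge, lever_knob, rinse_cup, souvenir, stamp, varnish, window
```

```bash
python3 - <<'E'
from h import *
cs={n:eyes.read_camera(n) for n in("scene","top")}
for n,c in cs.items():
    cv2.imwrite(f"pics/{n}0.png",c["pixels"][:,:,::-1]); print(n,c["fx"],np.round(ray((210,280),c),3).tolist())
    for k in "block lever_hinge lever_knob carrier lamp window ink_dish rinse_cup varnish souvenir stamp".split():
        r=eyes.spot_point(k,c); print(k,[(np.round(x["centre"],1).tolist(),round(x["score"],2),np.round(onz(x["centre"],c,0)[:2]).tolist()) for x in r[:4]])
print(env.state())
E
```

```text
scene 400.66263871405937 [[1203.724, 133.488, 829.433], [-0.654, -0.091, -0.751]]
block [([236.3, 340.7], 0.56, [545.0, 203.0])]
lever_hinge [([244.9, 351.0], 0.64, [569.0, 230.0])]
lever_knob [([242.9, 351.6], 0.75, [562.0, 231.0]), ([207.2, 364.0], 0.7, [432.0, 261.0])]
carrier [([229.5, 347.6], 0.85, [520.0, 219.0]), ([209.9, 441.2], 0.83, [407.0, 473.0]), ([235.7, 287.7], 0.78, [566.0, 66.0]), ([211.8, 400.5], 0.71, [433.0, 361.0])]
lamp [([206.2, 199.2], 0.72, [504.0, -191.0])]
window [([175.4, 193.4], 0.69, [388.0, -243.0])]
ink_dish [([196.2, 275.9], 0.95, [431.0, 13.0])]
rinse_cup [([166.0, 147.2], 0.96, [372.0, -394.0])]
varnish [([227.9, 109.1], 0.61, [618.0, -403.0])]
souvenir [([236.4, 343.3], 0.68, [544.0, 209.0]), ([270.5, 259.0], 0.64, [683.0, 12.0])]
stamp [([241.6, 440.8], 0.7, [520.0, 459.0])]
top 474.47324041409746 [[340.821, 16.59, 1228.374], [0.189, 0.016, -0.982]]
block [([226.3, 216.7], 0.7, [539.0, 204.0]), ([234.4, 115.7], 0.16, [526.0, 471.0])]
lever_hinge [([206.1, 208.4], 0.76, [594.0, 226.0])]
lever_knob [([234.2, 190.6], 0.55, [520.0, 273.0])]
carrier [(
[... 568 characters left out ...]
)]
stamp []
{'t': 1.35, 'joints': array([ 1.21139522e+00,  4.90904804e-01,  1.55890635e+00, -1.43078152e-05,
        1.09170766e+00, -1.05566656e-01]), 'qvel': array([ 1.13169170e-03,  1.64018134e-03,  2.62148549e-04,  1.16851268e-03,
        4.67962800e-04, -2.97088968e-05]), 'tau': array([ 1.26812400e-03, -6.12485147e+01, -2.58428299e+01,  6.93315477e-02,
        4.48172155e-02, -3.87110742e-05]), 'eef_pos': array([156.91491618, 604.99614849, 184.45576717]), 'tcp_rot': array([3.14152056e+00, 2.04075397e-05, 2.88776480e+00]), 'ft_force': array([ 0.1452972 , -0.53031912,  0.91883685]), 'moment': array([-0.00510221, -0.01685817, -0.01656952]), 'grip_force': 0.0, 'opening': 1.0007952344844686}
```

View pics/scene0.png

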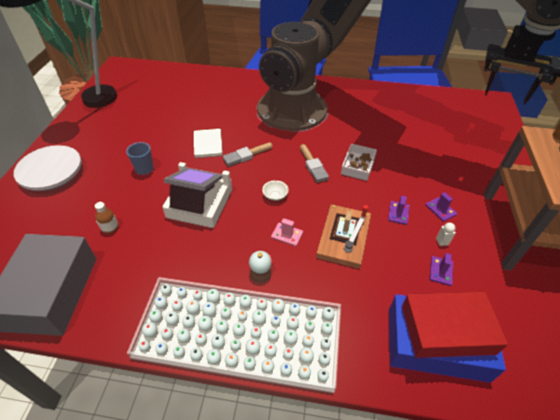

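View pics/top0.png

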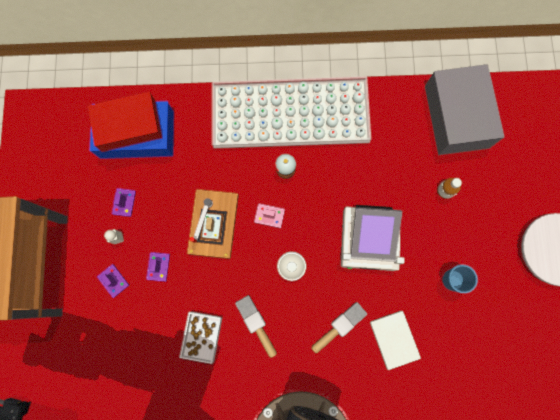

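Look-alikes of the plaque: pink at scene (236,288); purple at scene (210,441), (212,400) and about (268,442). The one wanted is the plaque on the oak block, at scene (230,348) and top (224,212). I'll check this in one close crop.

```bash
python3 - <<'E'
from h import *
s=cv2.imread("pics/scene0.png");t=cv2.imread("pics/top0.png")
f=lambda im,r,c,h=38,w=50:cv2.resize(im[r-h:r+h,c-w:c+w],(400,300),interpolation=cv2.INTER_CUBIC)
cv2.imwrite("pics/crop1.png",np.vstack([np.hstack([f(s,235,345),f(t,224,214)]),np.hstack([f(s,190,197),f(t,238,374)])]))
E
```

```text
(no output)
```

View pics/crop1.png

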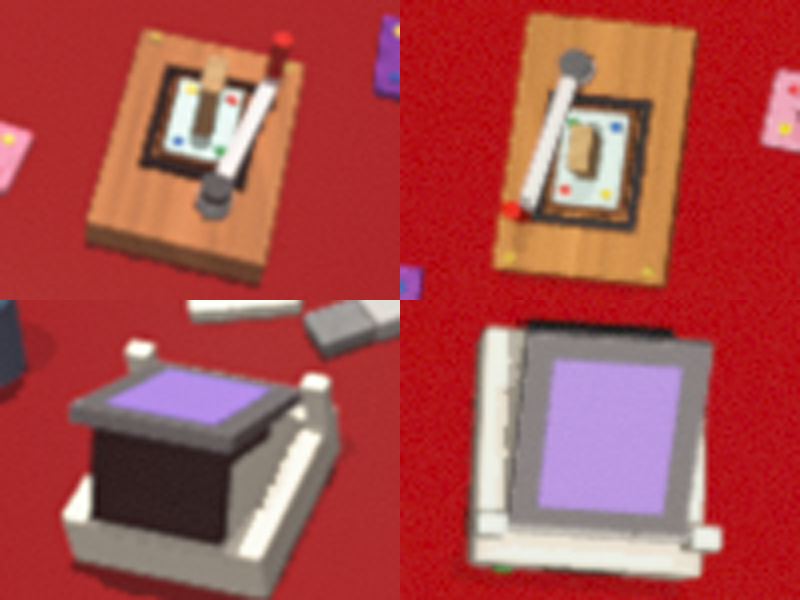

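```bash
cat > meas.py <<'E'
from h import *
from scipy.optimize import least_squares
from scipy.spatial.transform import Rotation as Ro
cs=[eyes.read_camera(n) for n in("scene","top")]
def quad(m):
    cn=max(cv2.findContours(m.astype(np.uint8),cv2.RETR_EXTERNAL,cv2.CHAIN_APPROX_NONE)[0],key=cv2.contourArea)
    h=cv2.convexHull(cn)
    for e in np.arange(1,15,.25):
        a=cv2.approxPolyDP(h,e,True)[:,0]
        if len(a)<=4: break
    # refine: line fits to contour points of each side
    P=cn[:,0].astype(float);L=[]
    for i in range(4):
        p,q=a[i].astype(float),a[(i+1)%4].astype(float);u=(q-p)/np.linalg.norm(q-p);n=np.array([-u[1],u[0]])
        t=(P-p)@u;d=(P-p)@n;k=(abs(d)<1.6)&(t>3)&(t<np.linalg.norm(q-p)-3)
        vx,vy,x,y=cv2.fitLine(P[k].astype(np.float32),cv2.DIST_HUBER,0,.01,.01).ravel();L.append(np.cross([x,y,1],[x+vx,y+vy,1]))
    c=[np.cross(L[i-1],L[i]) for i in range(4)];c=np.array([v[:2]/v[2] for v in c]);return c[:,::-1]
def near(Q,W):
    out=[]
    for w in W: out.append(Q[np.argmin(((Q-w)**2).sum(1))])
    return np.array(out)
def violet(c):
    h=cv2.cvtColor(c["pixels"],cv2.COLOR_RGB2HSV);m=cv2.inRange(h,(122,60,120),(142,200,255))
    r,col=eyes.spot_point("window",c)[0]["centre"]
    n,l,s,ce=cv2.connectedComponentsWithStats(m);d=[np.hypot(*(ce[i][::-1]-[r,col]))+(999 if s[i,4]<200 else 0) for i in range(n)];d[0]=9e9
    return l==int(np.argmin(d))
def wpts(p,hx=47,hy=37):
    R=(Ro.from_euler("z",p[3])*Ro.from_euler("y",-p[4])).as_matrix()
    return np.array([p[:3]+R@[a,b,0] for a,b in((hx,hy),(hx,-hy),(-hx,-hy),(-hx,hy))])
if __name__=="__main__":
    Q=[quad(violet(c)) for c in cs]; 
    p=np.array([490,-203,95,0,.35])
    for _ in range(3):
        T=[near(Q[i],[proj(w,c) for w in wpts(p)]) for i,c in enumerate(cs)]
        f=lambda p:np.r_[tuple((np.array([proj(w,c) for w in wpts(p)])-T[i]).ravel() for i,c in enumerate(cs))]
        s=least_squares(f,p);p=s.x
    print("window",np.round(p,3),"res",np.round(s.fun,1), "lower edge z",p[2]-62*np.sin(p[4]))
    B=[eyes.cut_out("block",c)[0]["mask"] for c in cs]
    Q=[quad(b) for b in B]; print([q.round(1).tolist() for q in Q],[int(b.sum()) for b in B])
    def bp(p,z=22): 
        R=Ro.from_euler("z",p[2]).as_matrix();return [np.r_[p[:2],z]+R@[a,b,0] for a,b in((95,55),(95,-55),(-75,-55),(-75,55))]
    p=np.array([535,205,0.])
    for c,q in [(cs[1],Q[1])]:
      for _ in range(3):
        T=near(q,[proj(w,c) for w in bp(p)])
        s=least_squares(lambda p:(np.array([proj(w,c) for w in bp(p)])-T).ravel(),p);p=s.x
      print("block",p.round(3),"res",s.fun.round(1)); 
    for k in("carrier","lever_knob","lever_hinge"):
        A=[eyes.spot_point(k,c) for c in cs]
        best=min(((*tri(a["centre"],cs[0],b["centre"],cs[1]),a["score"],b["score"]) for a in A[0] for b in A[1] if 120<onz(b["centre"],cs[1],30)[1]<300),key=lambda t:t[1]);print(k,best)
    R=Ro.from_euler("z",p[2]).as_matrix();print("hinge from block",p[:2]+(R@[60,17,0])[:2])
E
python3 meas.py
```

```text
window [ 4.91232e+02 -1.92220e+02  1.03633e+02 -1.03000e-01  5.09000e-01] res [ 0.1  0.3 -0.2  1.3 -0.   0.3  0.4  0.5 -0.3  0.2 -0.5  0.9  0.3  0.8
 -0.2  0.3] lower edge z 73.44192437558843
[[[211.0, 365.9], [267.3, 359.9], [256.8, 314.9], [204.5, 330.5]], [[189.6, 197.0], [194.0, 237.7], [258.0, 229.6], [253.3, 187.0]]] [1993, 2261]
block [ 5.33882e+02  2.12469e+02 -1.41000e-01] res [-0.4 -0.4 -0.4  0.4  0.4 -0.   0.3 -0. ]
carrier (array([533.67073062, 266.8115654 ,  90.47628316]), np.float64(123.37429961938561), 0.57, 0.8)
lever_knob (array([497.85940683, 255.59058871,  78.98946148]), np.float64(9.275350924682582), 0.77, 0.79)
lever_hinge (array([589.39512678, 225.85746311,  24.96755766]), np.float64(5.327432998246999), 0.61, 0.63)
hinge from block [595.67477346 220.87431749]
```

```bash
python3 - <<'E'
from meas import *
for k,a,b in(("carrier",(229.5,347.6),(223.9,212.5)),):print(k,tri(a,cs[0],b,cs[1]))
# red knob blob top, handle mask near block
for i,c in enumerate(cs):
    h=cv2.cvtColor(c["pixels"],cv2.COLOR_RGB2HSV)
    w=proj(np.array([498,256,70]),c).astype(int);
    b=cs[i]["pixels"][w[0]-12:w[0]+12,w[1]-12:w[1]+12].astype(int)
    hs=[x for x in eyes.spot_point("lever_knob",c)];print([(x["centre"],x["score"]) for x in hs])
    print("block pose proj: origin z22",proj(np.array([533.9,212.5,22]),c).round(1),"handle top",proj(np.array([533.9,212.5,78]),c).round(1),"knob pred", [proj(np.array([595.7+104*np.cos(3.0006-a),220.9+104*np.sin(3.0006-a),76]),c).round(1).tolist() for a in(.1,.2,.3)])
    # pale handle: bright yellowish
    m=cv2.inRange(h,(10,50,150),(25,150,255));w=proj(np.array([533.9,212.5,60]),c).astype(int)
    M=np.zeros_like(m);M[w[0]-16:w[0]+16,w[1]-14:w[1]+14]=m[w[0]-16:w[0]+16,w[1]-14:w[1]+14]
    ys,xs=np.nonzero(M);print("handle px",len(ys),ys.mean() if len(ys) else 0,xs.mean() if len(xs) else 0,ys.min(),ys.max(),xs.min(),xs.max())
E
```

```text
carrier (array([541.46540894, 214.05111667,  26.02205074]), np.float64(5.38513843394215))
[([204.1, 200.5], 0.58), ([206.6, 362.7], 0.56)]
block pose proj: origin z22 [228.1 345.8] handle top [214.  348.9] knob pred [[204.6, 362.6], [206.0, 366.5], [207.6, 370.3]]
handle px 218 213.24311926605503 345.14220183486236 206 231 333 360
[([234.6, 191.7], 0.78)]
block pose proj: origin z22 [227.1 212.3] handle top [223.6 208.6] knob pred [[239.9, 195.3], [238.8, 191.2], [237.3, 187.4]]
handle px 113 223.9646017699115 206.43362831858408 208 238 195 220
```

```bash
python3 -m inch '[[[0,0,0],1,1],[[-0.8,-0.45,0],0,1],[[-0.8,-0.45,0],0,1],[[-0.8,-0.45,0],0,1],[[-0.8,-0.45,0],0,1],[[-0.8,-0.45,0],0,1],[[-0.8,-0.45,0],0,1],[[-0.8,-0.45,0],0,1],[[-0.8,-0.45,0],0,1],[[-0.8,-0.45,0],0,1]]'
```

```text
t: 3.4
eef_pos: [483.8, 230.0, 184.6]
tcp_rot: [3.141, 0.0, 2.8]
ft_force: [0.1, 0.5, 0.4]
opening: 0.028
grip_force: 0.0
```

```bash
python3 -m inch '[[[-0.07,-0.02,0.45],0,1],[[0,0,0.45],0,1],[[0,0,0.45],0,1],[[0,0,0.45],0,1],[[0,0,0.44],0,1],[[0,0,0],0,1],[[0,0.1,0],0,1],[[0,0.1,0],0,1],[[0,0,0],0,1],[[0,0,0],0,1]]'
```

```text
t: 4.65
eef_pos: [490.3, 240.4, 50.4]
tcp_rot: [3.141, 0.0, 2.801]
ft_force: [-0.8, -0.0, -0.1]
opening: 0.002
grip_force: 0.0
```

```bash
python3 -m inch '[[[0.02,0.15,0],1,1],[[0.02,0.15,0],1,1],[[0.02,0.15,0],1,1],[[0.02,0.15,0],1,1],[[0.02,0.15,0],1,1],[[0.02,0.15,0],1,1],[[0.02,0.15,0],1,1],[[0.02,0.15,0],1,1],[[0.02,0.15,0],1,1],[[0.02,0.15,0],1,1]]'
```

```text
t: 5.9
eef_pos: [540.2, 312.9, 50.1]
tcp_rot: [-3.142, -0.0, 1.925]
ft_force: [0.5, -0.8, 0.3]
opening: 0.006
grip_force: 0.0
```

```bash
python3 -m inch '[[[0.02,0.15,0],1,1],[[0.02,0.15,0],1,1],[[0.02,0.15,0],1,1],[[0.02,0.15,0],1,1],[[0.02,0.15,0],1,1],[[0.02,0.15,0],1,1],[[0.02,0.15,0],1,1],[[0,-0.2,0],0,1],[[0,-0.1,-0.5],-1,1],[[0,0,-0.8],-1,1]]'; python3 - <<'E'
from h import *
c=eyes.read_camera("top");cv2.imwrite("pics/top1.png",cv2.resize(c["pixels"][150:300,130:330,::-1],(800,600),interpolation=cv2.INTER_CUBIC))
for a in(1.4,1.57,1.7,1.8): print(a,proj(np.array([595.7+104*np.cos(3.0006-a),220.9+104*np.sin(3.0006-a),76]),c).round(1))
print([(x["centre"],x["score"]) for x in eyes.spot_point("lever_knob",c)])
E
```

```text
t: 7.15
eef_pos: [581.3, 331.4, 127.5]
tcp_rot: [-3.138, 0.002, 1.497]
ft_force: [0.3, 0.4, 0.3]
opening: 0.003
grip_force: 0.0
1.4 [201.9 163.9]
1.57 [195.  164.4]
1.7 [189.8 165.6]
1.8 [186. 167.]
[([234.6, 191.1], 0.47)]
```

View pics/top1.png

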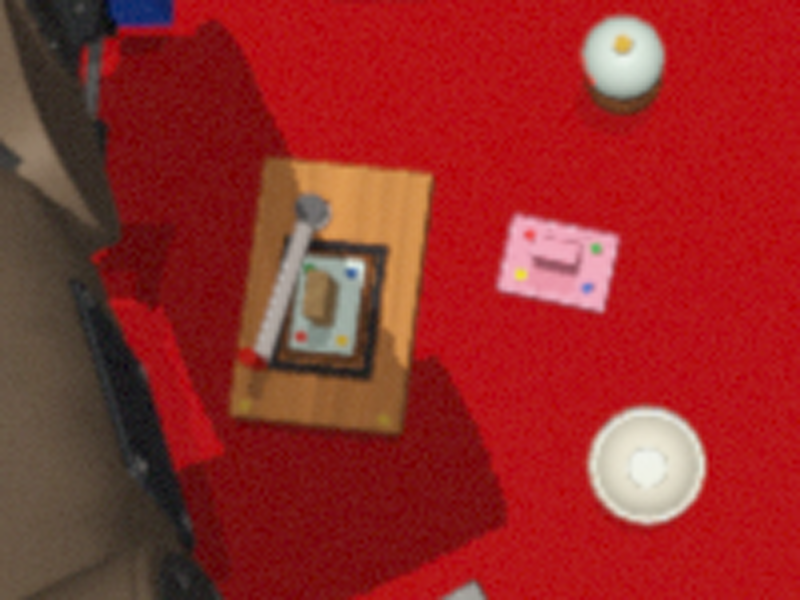

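```bash
python3 - <<'E'
from h import *
c=eyes.read_camera("top");s=eyes.read_camera("scene")
print("start tcp scene",proj(np.array([156.9,605,184.5]),s).round(),"top",proj(np.array([156.9,605,184.5]),c).round())
p=env.state()["eef_pos"];print(p,env.state()["joints"].round(3))
for n,k in(("top",c),("scene",s)):print(n,proj(p,k).round(),proj(p+[0,0,78],k).round())
a=s["pixels"][120:270,280:480,::-1]
b=c["pixels"][150:300,60:260,::-1]
f=lambda x:cv2.resize(x,(400,300),interpolation=cv2.INTER_CUBIC)
cv2.imwrite("pics/c2.png",np.hstack([f(a),f(b)]))
E
```

```text
start tcp scene [106. 500.] top [397.  15.]
[582.89266188 331.70826225 128.8293193 ] [0.419 0.609 1.498 0.    1.033 0.497]
top [201. 155.] [194. 145.]
scene [222. 404.] [199. 413.]
```

View pics/c2.png

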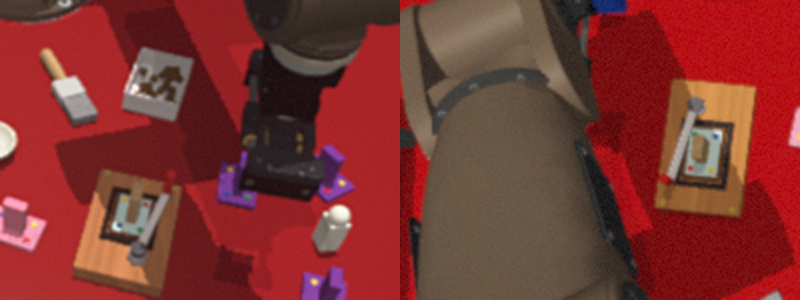

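```bash
python3 - <<'E'
from h import *
from scipy.spatial.transform import Rotation as Ro
c=eyes.read_camera("top");s=eyes.read_camera("scene")
print("base",proj(np.zeros(3),s),proj(np.zeros(3),c)); print("gripper-frame")
def mark(im,cam,p,rot,half):
    R=Ro.from_euler("xyz",rot).as_matrix()
    for v,col in(((0,half,0),(255,255,0)),((0,-half,0),(255,255,0)),((0,0,0),(0,255,0)),((0,0,-78),(0,255,255)),((0,90,-78),(0,255,255)),((0,-90,-78),(0,255,255)),((37,0,-78),(255,0,255)),((-37,0,-78),(255,0,255))):
        q=proj(p+R@np.array(v),cam)-.0;cv2.circle(im,(int(q[1]*4),int(q[0]*4)),5,col,2)
    return im
big=lambda i:cv2.resize(i,None,fx=4,fy=4,interpolation=cv2.INTER_CUBIC)
a=mark(big(cv2.imread("pics/scene0.png")),s,np.array([156.9,605,184.5]),[3.1415,0,2.888],47)[0:600,1840:2240]
st=env.state();b=mark(big(s["pixels"][:,:,::-1].copy()),s,st["eef_pos"],st["tcp_rot"],0)[520:1120,1440:1840]
cv2.imwrite("pics/c3.png",np.hstack([a,b]))
E
```

```text
base [108.72162707 291.74053766] [444.63836746 301.91842569]
gripper-frame
```

View pics/c3.png

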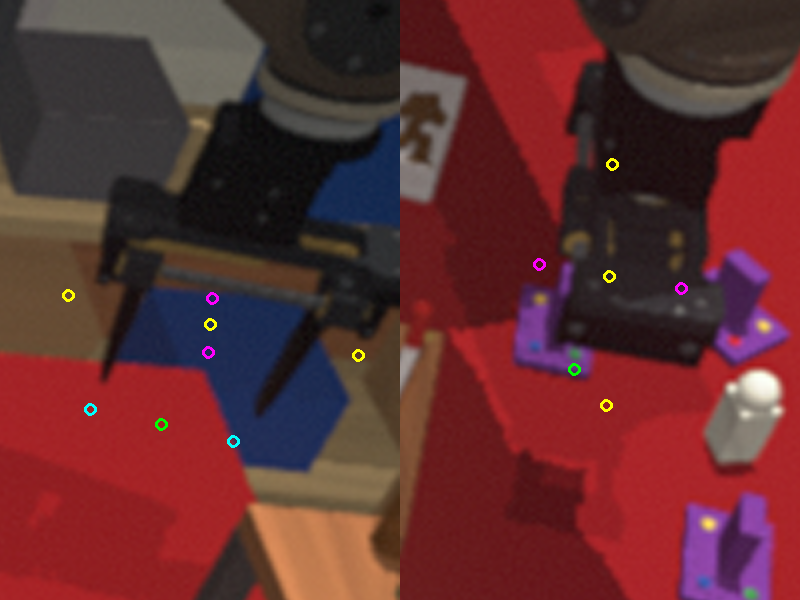

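```bash
python3 -m inch '[[[-0.46,-0.36,0],0,1],[[-0.46,-0.36,0],0,1],[[-0.46,-0.36,0],0,1],[[-0.46,-0.36,0],0,1],[[0,0,0],-1,1],[[0,0,0],-1,1],[[0,0,0],-1,1],[[0,0,0],-1,1],[[0,0,0],-1,1],[[0,0,0],-1,1]]'; python3 -m inch '[[[0,0,0],-1,1],[[0,0,0],-1,1],[[0,0,0],-1,1],[[0,0,0],-1,1],[[0,0,0],-1,1],[[0,0,0],-1,1],[[0,0,0.2],-1,1],[[0,0,0.3],-1,1],[[0,0,0.4],-1,1],[[0,0,0],0,1]]'
python3 - <<'E'
from h import *
from scipy.spatial.transform import Rotation as Ro
s=eyes.read_camera("scene");st=env.state();print(st["eef_pos"],st["tcp_rot"],st["ft_force"])
c=eyes.read_camera("top");print([k.shape for k in (c["pixels"],)])
im=cv2.resize(s["pixels"][:,:,::-1],None,fx=5,fy=5,interpolation=cv2.INTER_CUBIC)
R=Ro.from_euler("xyz",st["tcp_rot"]).as_matrix()
for v,k in(((0,0,0),(0,255,0)),((0,0,-78),(255,255,0)),((0,0,-30),(255,0,255))):
    q=proj(st["eef_pos"]+R@np.array(v),s);print(v,q.round(1));cv2.circle(im,(int(q[1]*5),int(q[0]*5)),5,k,2)
r,cc=850,1500
i2=cv2.resize(c["pixels"][:,:,::-1],None,fx=4,fy=4,interpolation=cv2.INTER_CUBIC)
q=proj(st["eef_pos"],c);print("top",q);cv2.circle(i2,(int(q[1]*4),int(q[0]*4)),5,(0,255,0),2)
y,x=max(0,int(q[0]*4)-300),int(q[1]*4)-150
cv2.imwrite("pics/c4.png",np.hstack([im[800:1400,1450:1950],i2[y:y+600,x:x+300]]))
E
```

```text
t: 8.7
eef_pos: [487.9, 228.1, 126.9]
tcp_rot: [-3.139, -0.0, 2.018]
ft_force: [0.3, 0.1, -0.4]
opening: 0.011
grip_force: 0.0
t: 9.95
eef_pos: [487.2, 227.8, 72.0]
tcp_rot: [-3.139, -0.004, 2.8]
ft_force: [0.1, 0.6, -1.1]
opening: 0.004
grip_force: 0.0
[487.96095959 228.04084204  73.13399995] [-3.13995684e+00 -2.23760807e-03  2.79870727e+00] [ 0.37982315 -0.14815743 -0.05646748]
[(420, 560, 3)]
(0, 0, 0) [202.6 355.5]
(0, 0, -78) [180.9 360.4]
(0, 0, -30) [194.5 357.3]
top [242.56666778 202.65162264]
```

View pics/c4.png

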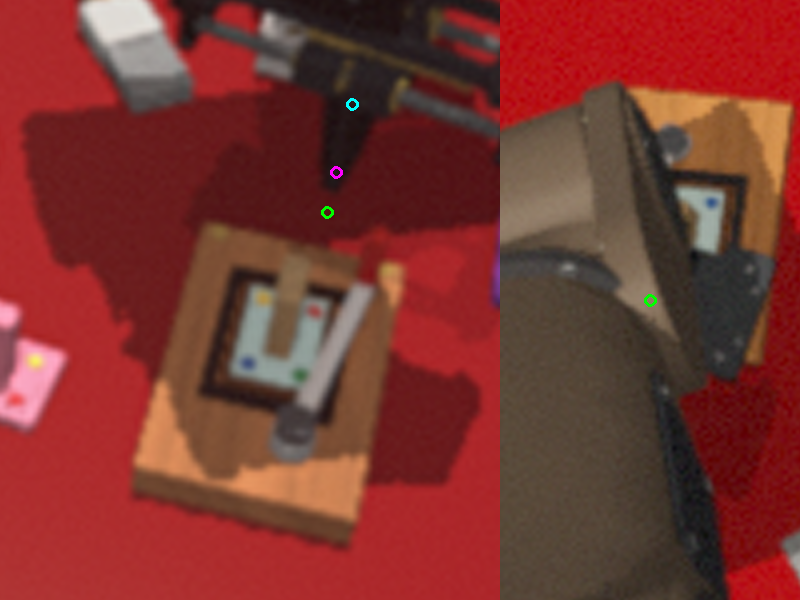

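```bash
python3 - <<'E'
from h import *
from scipy.spatial.transform import Rotation as Ro
s=eyes.read_camera("scene");st=env.state();c=eyes.read_camera("top")
R=Ro.from_euler("xyz",st["tcp_rot"]).as_matrix();p=st["eef_pos"]
for z in(-78,-110,-140):
  for x in(37,-37): print(z,x,"top",proj(p+R@np.array([x,-90,z]),c).round(1),"scene",proj(p+R@np.array([x,-90,z]),s).round(1))
print("seen corners top (262,223.8),(233,233)")
for t in((262,223.75),(233,233)):
  for zz in(150,180,210): print(zz,(R.T@(onz(t,c,zz)-p)).round(0))
# finger tip seen in scene: which offsets explain it
t=((188+800)/5,(332+1450)/5)
for zz in(73,83,93,103): print("tip at z",zz,"tool offset",(R.T@(onz(t,s,zz)-p)).round(0))
E
```

```text
-78 37 top [265.6 227.9] scene [159.6 332.4]
-78 -37 top [234.7 238.5] scene [177.4 320.2]
-110 37 top [264.5 226. ] scene [149.9 333.8]
-110 -37 top [232.8 236.9] scene [167.6 321.4]
-140 37 top [263.4 224.1] scene [140.3 335.2]
-140 -37 top [230.8 235.4] scene [158.  322.6]
seen corners top (262,223.8),(233,233)
150 [ 32. -78. -76.]
180 [  33.  -83. -106.]
210 [  34.  -88. -136.]
150 [-37. -76. -76.]
180 [ -34.  -81. -106.]
210 [ -31.  -86. -136.]
tip at z 73 tool offset [18. -5.  1.]
tip at z 83 tool offset [ 9. -3. -9.]
tip at z 93 tool offset [ -1.  -1. -19.]
tip at z 103 tool offset [-10.   1. -29.]
```

```bash
python3 -m inch '[[[0,0,0.3],0,1],[[0,0,0.2],0,1],[[0,0,0.2],0,1],[[0,0,0],0,1],[[0,0.1,0],0,1],[[0,0.1,0],0,1],[[0,0.1,0],0,1],[[0,0.1,0],0,1],[[0,0.1,0],0,1],[[0,0,0],0,1]]'
python3 - <<'E'
from h import *
s=eyes.read_camera("scene");print(env.state()["ft_force"].round(1))
cv2.imwrite("pics/scene5.png",s["pixels"][:,:,::-1])
h=cv2.cvtColor(s["pixels"],cv2.COLOR_RGB2HSV)
# lever bar: bright grey low-saturation in block window
m=np.zeros(h.shape[:2],bool);m[195:250,335:385]=(h[195:250,335:385,1]<50)&(h[195:250,335:385,2]>90)
ys,xs=np.nonzero(m);print([(int(r),int(xs[ys==r].min()),int(xs[ys==r].max())) for r in sorted(set(ys))])
for a in(.2,.3,.4): print(a,[proj(np.array([595.7+k*np.cos(3.0006-a),220.9+k*np.sin(3.0006-a),41]),s).round(0).tolist() for k in(52,95)])
E
```

```text
t: 11.4
eef_pos: [498.9, 257.0, 32.0]
tcp_rot: [3.141, 0.0, 2.801]
ft_force: [-0.8, -0.8, 0.9]
opening: 0.005
grip_force: 0.0
[-0.5 -1.2 -0.7]
[(217, 340, 341), (218, 340, 344), (219, 339, 352), (220, 339, 368), (221, 339, 369), (222, 339, 369), (223, 338, 368), (224, 338, 367), (225, 338, 366), (226, 338, 366), (227, 337, 365), (228, 337, 364), (229, 337, 363), (230, 337, 363), (231, 336, 362), (232, 336, 361), (233, 336, 360), (234, 336, 359), (235, 337, 359), (236, 342, 358), (237, 346, 357), (238, 350, 356), (239, 351, 356), (240, 350, 355), (241, 351, 354), (242, 352, 353), (247, 345, 345), (248, 344, 346), (249, 345, 351)]
0.2 [[229.0, 357.0], [217.0, 363.0]]
0.3 [[229.0, 359.0], [219.0, 366.0]]
0.4 [[230.0, 361.0], [220.0, 370.0]]
```

```bash
python3 -m inch '[[[0,0.15,0],1,1],[[-0.01,0.15,0],1,1],[[-0.01,0.15,0],1,1],[[-0.01,0.15,0],1,1],[[-0.01,0.15,0],1,1],[[-0.01,0.15,0],1,1],[[0,0.15,0],1,1],[[-0.01,0.15,0],1,1],[[-0.01,0.15,0],1,1],[[0,0.15,0],1,1]]'
python3 -m inch '[[[-0.01,0.15,0],1,1],[[-0.01,0.15,0],1,1],[[-0.01,0.15,0],1,1],[[0,0.15,0],1,1],[[-0.01,0.15,0],1,1],[[0,0,0],0,1],[[0,-0.2,0],0,1],[[0,-0.1,-0.6],-1,-0.2],[[0,0,-0.7],-1,-0.2],[[0,0,-0.5],-1,-0.2]]'
python3 - <<'E'
from h import *
c=eyes.read_camera("top");s=eyes.read_camera("scene")
for n,k in(("t",c),("s",s)):
  print(n,[(np.round(x["centre"]),x["score"]) for x in eyes.spot_point("lever_knob",k)])
  for a in(1.4,1.57,1.7,1.8): print(a,proj(np.array([595.7+104*np.cos(3.0006-a),220.9+104*np.sin(3.0006-a),76]),k).round(1))
cv2.imwrite("pics/scene6.png",cv2.resize(s["pixels"][140:290,280:480,::-1],(800,600),interpolation=cv2.INTER_CUBIC))
E
```

```text
t: 12.7
eef_pos: [560.2, 318.5, 31.9]
tcp_rot: [-3.141, -0.0, 1.925]
ft_force: [-0.9, -1.5, 0.2]
opening: 0.003
grip_force: 0.4
t: 13.95
eef_pos: [585.7, 326.1, 141.9]
tcp_rot: [3.141, -0.0, 1.758]
ft_force: [-0.7, -0.3, 0.4]
opening: 0.264
grip_force: 0.0
t [(array([189., 165.]), 0.74), (array([168., 287.]), 0.21)]
1.4 [201.9 163.9]
1.57 [195.  164.4]
1.7 [189.8 165.6]
1.8 [186. 167.]
s [(array([247., 392.]), 0.5), (array([229., 345.]), 0.21), (array([246., 352.]), 0.2)]
1.4 [239.1 395.7]
1.57 [245.  395.6]
1.7 [249.4 394.6]
1.8 [252.7 393.3]
```

View pics/scene6.png

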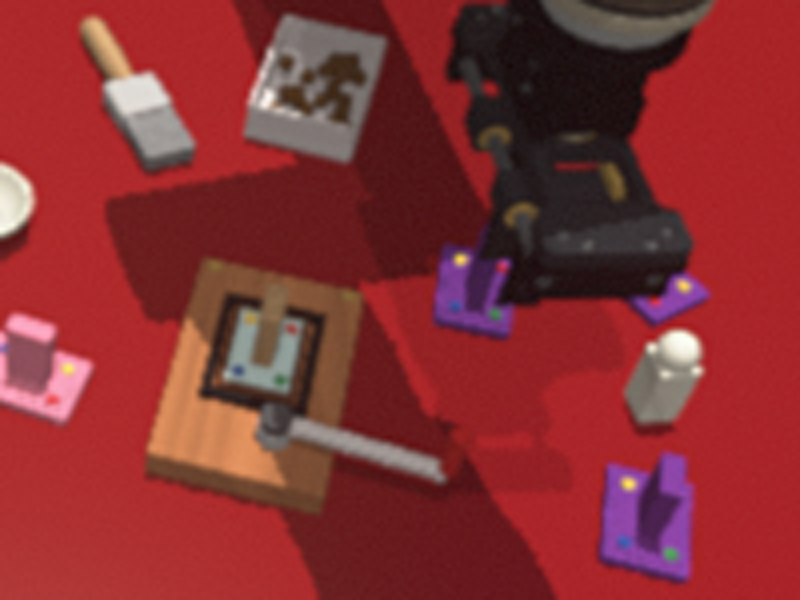

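```bash
python3 -m inch '[[[-0.42,-0.3,0],0,0.37],[[-0.42,-0.3,0],0,0.37],[[-0.43,-0.3,0],0,0.37],[[-0.43,-0.3,0],0,0.37],[[0,0,0],-1,0.37],[[0,0,0],-1,0.37],[[0,0,0],-1,0.37],[[0,0,0],-1,0.37],[[0,0,0],-1,0.37],[[0,0,0],-1,0.37]]'; python3 -m inch '[[[0,0,0],-1,0.37],[[0,0,0],-1,0.37],[[0,0,0],-1,0.37],[[0,0,0],-1,0.37],[[0,0,0],-1,0.37],[[0,0,0.1],-1,0.37],[[0,0,0.1],-1,0.37],[[0,0,0.2],-1,0.37],[[0,0,0.2],-0.2,0.37],[[0,0,0],0,0.37]]'
```

```text
t: 15.4
eef_pos: [533.3, 212.3, 138.4]
tcp_rot: [-3.139, -0.001, 2.279]
ft_force: [0.4, 0.0, -0.1]
opening: 0.316
grip_force: 0.0
t: 16.65
eef_pos: [533.5, 212.2, 102.5]
tcp_rot: [-3.141, -0.003, 2.991]
ft_force: [0.8, 0.5, 0.1]
opening: 0.311
grip_force: 0.0
```

```bash
python3 -m inch '[[[0,0,0.25],-0.1,0.37],[[0,0,0.25],0,0.37],[[0,0,0.25],0,0.37],[[0,0,0.2],0,0.37],[[0,0,0.1],0,0.37],[[0,0,0.1],0,0.37],[[0,0,0],0,0.37],[[0,0,0],0,0.37],[[0,0,0],0,0.37],[[0,0,0],0,0.37]]'
python3 - <<'E'
from h import *
s=eyes.read_camera("scene");st=env.state();p=st["eef_pos"];print(p,st["ft_force"].round(1))
im=cv2.resize(s["pixels"][:,:,::-1],None,fx=6,fy=6,interpolation=cv2.INTER_CUBIC)
for v,k in(((0,0,0),(0,255,0)),((0,0,19),(255,0,255)),((0,0,38),(255,255,0))):
    q=proj(p+np.array(v),s);print(v,q.round(1));cv2.circle(im,(int(q[1]*6+3),int(q[0]*6+3)),4,k,2)
cv2.imwrite("pics/c7.png",im[1020:1520,1750:2400])
E
```

```text
t: 17.9
eef_pos: [534.6, 212.5, 35.3]
tcp_rot: [3.141, 0.0, 3.001]
ft_force: [-0.4, 0.3, -0.2]
opening: 0.313
grip_force: 0.0
[534.54522652 212.46907351  35.2240928 ] [0.1 1.3 0.1]
(0, 0, 0) [225.1 346.5]
(0, 0, 19) [220.3 347.6]
(0, 0, 38) [215.4 348.6]
```

View pics/c7.png

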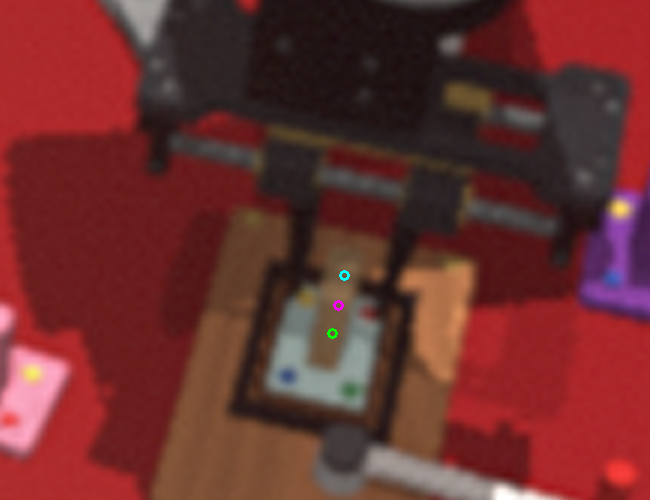

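```bash
python3 -m inch '[[[0,0,0.1],0,0.37],[[0,0,0.05],0,0.37],[[0,0,0.05],0,0.37],[[0,0,0.05],0,0.37],[[0,0,0.05],0,0.37],[[0,0,0],0,0.37],[[0,0,0],0,0.37],[[0,0,0],0,0.37],[[0,0,0],0,0.37],[[0,0,0],0,0.37]]'
```

```text
t: 19.2
eef_pos: [534.5, 212.4, 17.1]
tcp_rot: [3.141, 0.0, 3.001]
ft_force: [-0.1, -0.6, -0.2]
opening: 0.318
grip_force: 0.0
```

```bash
python3 -m inch '[[[0,0,0.05],0,0.37],[[0,0,0.05],0,0.37],[[0,0,0.05],0,0.37],[[0,0,0.05],0,0.37],[[0,0,0],0,0.37],[[0,0,0],0,0.37],[[0,0,0],0,0.37],[[0,0,0],0,0.37],[[0,0,0],0,0.37],[[0,0,0],0,0.37]]'
python3 - <<'E'
from h import *
s=eyes.read_camera("scene");st=env.state();p=st["eef_pos"];print(p,st["ft_force"].round(1),st["tau"].round(1))
g=cv2.cvtColor(s["pixels"],cv2.COLOR_RGB2GRAY)[200:240,325:375]
for v in(0,19,38):print(v,proj(p+[0,0,v],s).round(1),[proj(p+[.141*y,.99*y,v],s).round(1).tolist() for y in(-15,15)])
for r in range(0,40,2):print(200+r,' '.join('%3d'%x for x in g[r,::2]))
E
```

```text
t: 20.45
eef_pos: [534.5, 212.5, 5.1]
tcp_rot: [3.141, 0.0, 3.001]
ft_force: [0.2, -0.1, 0.3]
opening: 0.311
grip_force: 0.0
[534.45101124 212.4506902    5.05391728] [ 0.3  0.1 -0.8] [  0.  -61.8 -15.9  -0.    0.1   0. ]
0 [232.4 344.9] [[231.0, 339.3], [233.7, 350.6]]
19 [227.8 345.9] [[226.4, 340.2], [229.2, 351.7]]
38 [223.1 346.9] [[221.7, 341.1], [224.5, 352.8]]
200  52  49  49  51  45  63  60  50  43  36  31  36  28  28  24  24  25  29  36  33  31  31  46  40  44
202  73  62  55  54  52  39  50  55  63  68  63  46  40  38  34  34  32  35  39  38  37  37  41  37  36
204  73  70  76  74  73  40  39  39  39  38  41  45  48  50  54  48  43  38  34  33  33  37  38  37  38
206  52  52  55  65  60  35  39  39  40  59  55  45  40  37  40  42  48  42  49  54  44  38  33  33  32
208  38  41  56  70  53  36  36  37  38  62  71  86  72  66  58  45  46  37  38  38  38  45  37  39  35
210  43  43  61  70  50  40  36  34  35  48  67  66  63  71  71  75  57  38  40  37  35  54  41  40  38
212  41  41  66  72  71  70  57  32  30  52  73  83  81  78  72  62  43  35  37  40  48  75  68  56  46
21
[... 649 characters left out ...]
  45  52 113  99  88  92 108 118  51  34  40  33 118 135 130 146  74  63  70
228  92  87  88  82  36  48 104 125 128 103  89  93 132 117  37  43  36  43  77 124 132 134  83  78  79
230  91  87  92  70  30  49 128 150 151 105  91 100 149 144  60  52  29  56  73  96 125 102  77  79  73
232  91  86  93  53  36  66 128  80 138 150 143 143 152 156  96  54  26  64  73  72  72  78  74  78  70
234  90  86  90  37  48  66 129 131 147 156 154 151 101 118  71  44  33  73  76  81  85  80  69  66  68
236  89  86  81  32  47  44  53  65  85 106 129 146 125 133  64  46  44  89  92  88  88  70  70  73  72
238  88  90  67  33  29  31  34  34  37  44  52  58  75  85  57  37  54  87  94  90  86  58  70  68  67
```

```bash
python3 -m inch '[[[0,0,0.02],0,0.37],[[0,0,0.02],0,0.37],[[0,0,0.02],0,0.37],[[0,0,0],0,0.37],[[0,0,0],0,0.37],[[0,0,0],0,0.37],[[0,0,0],0,0.37],[[0,0,0],0,0.37],[[0,0,0],0,0.37],[[0,0,0],0,0.37]]'
```

```text
t: 21.75
eef_pos: [534.4, 212.4, 1.4]
tcp_rot: [3.142, -0.0, 3.001]
ft_force: [0.8, -0.4, 0.4]
opening: 0.315
grip_force: 0.0
```

```bash
python3 -m inch '[[[0,0,-0.05],0,0.37],[[0,0,0],0,1],[[0,0,0],0,1],[[0,0,0],0,1],[[0,0,0],0,1],[[0,0,0],0,1],[[0,0,-0.1],0,1],[[0,0,-0.3],0,1],[[0,0,-0.6],0,1],[[0,0,-0.6],0,1]]'
python3 - <<'E'
from h import *
st=env.state();print(st["ft_force"].round(2),st["opening"],st["grip_force"],st["eef_pos"])
E
```

```text
t: 23.0
eef_pos: [534.2, 212.4, 101.5]
tcp_rot: [-3.141, -0.001, 3.001]
ft_force: [0.4, 0.0, -0.9]
opening: 0.144
grip_force: 30.0
[ 0.4   0.01 -0.88] 0.14432905150224948 29.99988555908203 [534.21410976 212.37933444 101.51039022]
```

```bash
python3 -m inch '[[[0,0,-0.32],-0.43,1],[[0,0,-0.32],0,1],[[0,-0.85,0],0,1],[[0,-0.85,0],0,1],[[0,-0.85,0],0,1],[[0,-0.85,0],0,1],[[0,-0.85,0],0,1],[[0,-0.85,0],0,1],[[0,-0.85,0],0,1],[[0,-0.85,0],0,1]]'
python3 - <<'E'
from h import *
from meas import cs
st=env.state();print(st["eef_pos"],st["tcp_rot"],st["ft_force"].round(1),st["joints"].round(2))
p=st["eef_pos"]
for i,c in enumerate(cs):
    r=eyes.spot_point("carrier",c);print([(np.round(x["centre"],1),round(x["score"],2)) for x in r],"pred",proj(p+[0,0,17.4],c).round(1))
E
```

```text
t: 24.25
eef_pos: [492.2, -195.0, 139.1]
tcp_rot: [3.142, 0.0, 3.039]
ft_force: [-0.3, 0.3, -1.2]
opening: 0.145
grip_force: 30.0
[ 492.17821776 -197.37595893  138.94728367] [-3.14086537e+00  6.46738618e-04  3.03493944e+00] [-0.4 -0.9 -1.4] [-0.51  0.41  1.84 -0.    0.88 -1.97]
[(array([162.8, 191.2]), 0.86), (array([210.7, 399.6]), 0.86), (array([237.6, 290.4]), 0.84), (array([209.6, 438.8]), 0.82), (array([270.5, 443.3]), 0.63)] pred [160.7 189.5]
[(array([280.9, 116.7]), 0.83), (array([215. , 268.3]), 0.79), (array([199.1, 121.3]), 0.56)] pred [230.7 382.6]
```

```bash
python3 -m inch '[[[-0.02,0.08,0.15],0,1],[[0,0,0.15],0,1],[[0,0,0.15],0,1],[[0,0,0.03],0,1],[[0,0,0.03],0,1],[[0,0,0.03],0,1],[[0,0,0.03],0,1],[[0,0,0],0,1],[[0,0,0],0,1],[[0,0,0],0,1]]'
```

```text
t: 25.7
eef_pos: [494.2, -188.8, 106.2]
tcp_rot: [-3.141, 0.001, 3.039]
ft_force: [-6.9, 3.1, 16.7]
opening: 0.146
grip_force: 30.0
```

```bash
python3 -m inch '[[[0.035,-0.03,0.025],0,1],[[0.035,-0.03,0.03],0,1],[[0.035,0,0.035],0,1],[[0,0,0],0,1],[[0,0,0],0,1],[[0,0,0],0,1],[[0,0,0],0,1],[[0,0,0],0,1],[[0,0,0],0,1],[[0,0,0],0,1]]'
python3 - <<'E'
from h import *
st=env.state();print(st["ft_force"].round(1),st["moment"].round(2),st["eef_pos"],st["tcp_rot"])
E
```

```text
t: 26.95
eef_pos: [488.5, -191.8, 100.6]
tcp_rot: [-3.141, 0.003, 3.039]
ft_force: [-0.8, 3.2, 11.9]
opening: 0.145
grip_force: 30.0
[-0.8  3.2 11.9] [ 0.78 -0.26  0.14] [ 488.49796426 -191.76040305  100.64777647] [-3.14110111e+00  2.90570024e-03  3.03869530e+00]
```

```bash
python3 -m inch '[[[0.045,0,0.05],0,1],[[0.045,0,0.05],0,1],[[0.045,0,0.05],0,1],[[0.04,0.01,0.05],0,1],[[0,0,0],0,1],[[0,0,0],0,1],[[0,0,0],0,1],[[0,0,0],0,1],[[0,0,0],0,1],[[0,0,0],0,1]]'
cat > fl.py <<'E'
from h import *
st=env.state();p=st["eef_pos"];F=st["ft_force"];n=np.array([-.485,.05,.873])
print(st["t"],F.round(1),"Fn",(F@n).round(1),st["moment"].round(2),p.round(1),"pivot h above window",((p+[0,0,50]-[491.2,-192.2,103.6])@n).round(1),"upslope",((p+[0,0,50]-[491.2,-192.2,103.6])@np.array([.868,-.09,.487])).round(1))
E
python3 fl.py
```

```text
t: 28.2
eef_pos: [478.6, -190.9, 88.6]
tcp_rot: [-3.14, 0.004, 3.038]
ft_force: [-0.5, -1.1, 10.0]
opening: 0.147
grip_force: 31.6
28.2 [-0.5 -1.1 10. ] Fn 8.9 [-0.13 -0.44 -0.01] [ 478.6 -190.9   88.6] pivot h above window 36.7 upslope 6.0
```

```bash
python3 -m inch '[[[0.02,0,0.035],0,1],[[0.02,0,0.035],0,1],[[0.02,0,0.035],0,1],[[0,0,0],0,1],[[0,0,0],0,1],[[0,0,0],0,1],[[0,0,0],0,1],[[0,0,0],0,1],[[0,0,0],0,1],[[0,0,0],0,1]]'
python3 fl.py; python3 - <<'E'
from h import *
from meas import cs
from scipy.spatial.transform import Rotation as Ro
c,t=cs
R=(Ro.from_euler("z",-.103)*Ro.from_euler("y",-.509)).as_matrix();C=np.array([491.2,-192.2,103.6])
def f(im,cam):
    im=cv2.resize(im[:,:,::-1],None,fx=6,fy=6,interpolation=cv2.INTER_CUBIC)
    for hx,hy,z,col in((35,25,0,(0,255,0)),(35,25,8,(0,255,255))):
        q=np.array([proj(C+R@[a,b,z],cam)[::-1]*6+3 for a,b in((hx,hy),(hx,-hy),(-hx,-hy),(-hx,hy))]).astype(np.int32);cv2.polylines(im,[q],True,col,1)
    q=proj(C,cam)*6;y,x=int(q[0])-300,int(q[1])-200;return im[y:y+560,x:x+400]
cv2.imwrite("pics/c8.png",np.hstack([f(c["pixels"],c),f(t["pixels"],t)]))
E
```

```text
t: 29.45
eef_pos: [475.1, -190.5, 82.3]
tcp_rot: [-3.14, 0.004, 3.038]
ft_force: [-1.2, -1.0, 8.6]
opening: 0.145
grip_force: 31.5
29.45 [-1.2 -1.   8.6] Fn 8.1 [-0.03 -0.5   0.04] [ 475.1 -190.5   82.3] pivot h above window 33.0 upslope -0.1
```

View pics/c8.png

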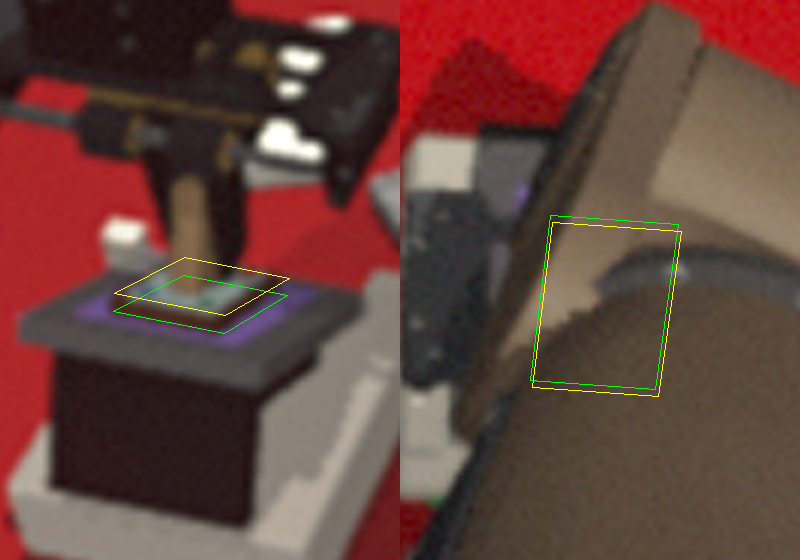

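```bash
python3 -m inch '[[[0,0,0.015],0,1],[[0,0,0.015],0,1],[[0,0,0],0,1],[[0,0,0],0,1],[[0,0,0],0,1],[[0,0,0],0,1],[[0,0,0],0,1],[[0,0,0],0,1],[[0,0,0],0,1],[[0,0,0],0,1]]'
python3 fl.py
```

```text
t: 30.8
eef_pos: [474.5, -190.5, 80.5]
tcp_rot: [-3.14, 0.003, 3.038]
ft_force: [-3.1, -0.8, 12.8]
opening: 0.147
grip_force: 31.7
30.8 [-3.1 -0.8 12.8] Fn 12.6 [-0.1  -0.02  0.02] [ 474.5 -190.5   80.5] pivot h above window 31.7 upslope -1.5
```

```bash
python3 -m inch '[[[-0.008,0,0.015],0,1],[[-0.008,0,0.015],0,1],[[0,0,0],0,1],[[0,0,0],0,1],[[0,0,0],0,1],[[0,0,0],0,1],[[0,0,0],0,1],[[0,0,0],0,1],[[0,0,0],0,1],[[0,0,0],0,1]]'
python3 fl.py
```

```text
t: 32.05
eef_pos: [474.4, -190.5, 79.2]
tcp_rot: [-3.14, 0.001, 3.039]
ft_force: [-11.2, -2.7, 23.2]
opening: 0.142
grip_force: 33.3
32.05 [-11.2  -2.7  23.2] Fn 25.6 [-0.05  1.32  0.08] [ 474.4 -190.5   79.2] pivot h above window 30.6 upslope -2.2
```

```bash
python3 -m inch '[[[0.01,0,-0.018],0,1],[[0,0,0],0,1],[[0,0,0],0,1],[[0,0,0],0,1],[[0,0,0],0,1],[[0,0,0],0,1],[[0,0,0],0,1],[[0,0,0],0,1],[[0,0,0],0,1],[[0,0,0],0,1]]'
python3 fl.py
```

```text
t: 33.3
eef_pos: [474.2, -190.1, 79.2]
tcp_rot: [-3.141, 0.001, 3.039]
ft_force: [-5.3, -1.0, 10.5]
opening: 0.147
grip_force: 33.3
33.3 [-5.3 -1.  10.5] Fn 11.7 [-0.07  0.37 -0.  ] [ 474.2 -190.1   79.2] pivot h above window 30.7 upslope -2.5
```

```bash
python3 -m inch '[[[0.003,0,-0.006],0,1],[[0,0,0],0,1],[[0,0,0],0,1],[[0,0,0],0,1],[[0,0,0],0,1],[[0,0,0],0,1],[[0,0,0],0,1],[[0,0,0],0,1],[[0,0,0],0,1],[[0,0,0],0,1]]'
python3 fl.py; python3 - <<'E'
from h import *
F=[]
R=[]
for i in range(8):
    s=eyes.read_camera("scene");st=env.state();F.append(np.r_[st["ft_force"],st["moment"]])
F=np.mean(F,0);print(F.round(2),"Fn",F[:3]@[-.485,.05,.873])
from scipy.spatial.transform import Rotation as Ro
Rw=(Ro.from_euler("z",-.103)*Ro.from_euler("y",-.509)).as_matrix();C=np.array([491.2,-192.2,103.6])
# visible violet in the picture, in window-plane coordinates: margins around the plaque
h=cv2.cvtColor(s["pixels"],cv2.COLOR_RGB2HSV);m=cv2.inRange(h,(120,60,60),(145,220,255))
def plane(rc,z=0):
    o,d=ray(rc,s);o=Rw.T@(o-C);d=Rw.T@d;return (o+d*(z-o[2])/d[2])[:2]
g=np.array([[ '.' for _ in range(30)] for _ in range(26)])
for i,x in enumerate(range(60,-66,-5)):
  for j,y in enumerate(range(-60,61,4)):
    if j<30:
      q=proj(C+Rw@[x,y,0],s).round().astype(int);hv=h[q[0],q[1]];g[i,j]='V' if m[q[0],q[1]] else ('d' if hv[2]<70 else ('g' if hv[1]<60 else 'o'))
for i,x in enumerate(range(60,-66,-5)):print('%4d'%x,''.join(g[i]))
for k in eyes.spot_point("carrier",s):
    q=plane(k["centre"]); 
    if abs(q).max()<80: print("carrier origin in window plane",q,k["score"])
for k in("ink_dish","rinse_cup","varnish","souvenir","stamp","lever_knob"):print(k,[np.round(x["centre"]).tolist() for x in eyes.spot_point(k,s)][:2])
E
```

```text
t: 34.55
eef_pos: [474.2, -190.0, 79.2]
tcp_rot: [-3.141, 0.001, 3.039]
ft_force: [-2.1, -1.8, 6.4]
opening: 0.147
grip_force: 33.3
34.55 [-2.1 -1.8  6.4] Fn 6.5 [-0.22  0.11 -0.03] [ 474.2 -190.    79.2] pivot h above window 30.7 upslope -2.5
[-2.49 -1.99  6.89 -0.21  0.11 -0.03] Fn 7.123208028537168
  60 oooggggggggggggggggggggggggggd
  55 oooggggggggggggggggggggVgggggd
  50 oooggggVVVVVggVgVVVggVgVVggggd
  45 ooogggVVVVVVVVVVVVVVVVVVVggggd
  40 ooogggVVVVooVVoVoooVooVVVggggd
  35 ooogggVVVooooooooooooVVVVggggd
  30 oooggVVVoooooooooooddVVVVggggd
  25 ooogggVVooooooooododdVVVVggggd
  20 oooggVVooogooogoooodddVVVgggdd
  15 ooggggVooggggoggoooddVVVVggggd
  10 ooogggooggggggggggoddVVVVgggdd
   5 oooggooggggggggggggddVVVVggggd
   0 oooggggggogggggggggddVVVVggggd
  -5 oooggggggggggggggggddVVVVggggd
 -10 oooggggggggoooggggoddVVVgggggd
 -15 ooogggggggoooogggggddVVVVgggdd
 -20 ooggggggggoooggggggddVVVgddgdd
 -25 oogggggggoooooggggddddVVVddddd
 -30 ogggggggooooogggggdddVVVgddddd
 -35 ogggggVgooooooggggdddVVVVddddd
 -40 gggggVVooooooddoggddVVVVVddddd
 -45 gggggggoooooodgoogdddVVVdddddg
 -50 ggggggooooooddgoggodVgVVdgdddg
 -55 ggggogooooodddoogoooggoodooogg
 -60 ggoogoooooodddoooooooooooooogg
 -65 gooooooooodddooooooooooooooogg
carrier origin in window plane [13.79228703  6.35301268] 0.73
ink_dish [[193.0, 277.0]]
rinse_cup [[167.0, 144.0]]
varnish [[230.0, 108.0]]
souvenir [[274.0, 260.0]]
stamp [[243.0, 444.0]]
lever_knob [[250.0, 395.0], [196.0, 276.0]]
```

```bash
python3 -c "
from cell import env
print(env.job_done())"
```

```text
the job is handed in; nothing more can be done
None
```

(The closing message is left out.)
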